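Lock an empty spool in the respooling stand

TASK

The respooling stand needs its empty spool: draw the stand's spindle bolt all the way back, stand the small empty spool on the cradle's two rails between the cheeks without dropping it and let go, then slide the bolt through the spool's hub until it is fully home in the keeper. Leave the other things on the desk where they are.

Things in the scene. Friction and masses are not known exactly. Their poses are not given: they have to be found in the camera images.
- stand: Respooling stand, fixed (sizes mm). Origin at desk level below the cradle's centre, z up, +y the way the bolt shoots. Base x -60 to 60, y -215 to 72, 12 thick. Two upright cheeks, x -50 to 50, 96 high: near cheek y -57 to -45, far cheek (the keeper) y 45 to 65, each with an 18 hole on the bolt's axis (x 0, z 80). A channel (36 wide, top z 92) guides the bolt, y -210 to -60.
- seat (a point): Where the spool's centre lies when seated: x 0, y 0, z 80 in the stand's frame, on the bolt's axis, halfway between the cheeks (along y any place between the cheeks will do). Axes as the stand's. The spool rests on two steel rails of 7 radius that run along y at x -38 and 38, centres at z 25.
- bolt (a joint): Travel of the spindle bolt in m: 0 fully drawn back (stop; tip inside the near cheek), 0.108 fully home in the keeper (stop). Starts part-way out, its tip blocking the cradle. Moves along the stand's +y with about 2.5 N of friction and stays where it is left. Steel rod, 14 diameter.
- bolt_grip (a point): Centre of the bolt's black upright grip block, 26 (stand's x) x 20 (stand's y) x 44 high, top at z 148 above the desk, 126 at this point. It moves with the bolt: stand y = -193 with the bolt at 0, -85 when home. Axes as the stand's.
- bolt_tip (a point): End of the bolt rod, on its axis: stand y = -50 with the bolt at 0, +58 when home.
- spool_center (a point): Centre of the small white empty spool: two flanges 120 in diameter, 4 thick, 40 wide over both, hub of 52 diameter with a 36 hole through it; about 130 g. Its y is the spool's axis (either end may go first); x and z point any way. Starts upright on its rest, axis level, centre 70 above the desk; can be gripped across the two flanges (40), above the hub.
- rest: Small fixed grey rest, 110 x 80, rails 22 high, in which the spool stands at the start, the spool's axis along its y. Origin at desk level below its centre.
- caddy: Bystander: open two-compartment box for small tools, 100 x 110 x 50 high; origin at the centre of its underside.
- bottle: Bystander: closed bottle, 60 diameter, 150 high; origin at the centre of its underside.
- mug: Bystander: white mug, 80 diameter, 90 high; origin at the centre of its underside.
- glue: Bystander: upright glue stick, 32 diameter, 95 high; origin at the centre of its underside.
- scraper: Bystander: flat scraper lying down, about 200 long; its x runs along its length.
- driver: Bystander: screwdriver lying down, about 180 long; its x runs along its length.
- bracket: Bystander: printed angle bracket, 70 x 50 x 46 high; origin at the centre of its underside.
There are look-alikes about, which are no part of the job. Of the things shaped like the part that bears spool_center, the white one is meant.

How it is judged (in metres and radians):
On the way, in this order (a step that is already met when the one before it is completed fails the run):
1. the bolt is drawn back out of the cradle (within 15 mm of its back stop) (value of joint bolt below 0.015 m), for 0.2 s.
2. the spool rests on the cradle's rails between the cheeks, its axis along the bolt, let go (x of spool_center in the frame of stand between -0.008 and 0.008 m and y of spool_center in the frame of stand between -0.026 and 0.026 m and z of spool_center in the frame of stand between 0.074 and 0.086 m and angle between the y axis of spool_center and the y axis of stand, either way round below 0.15 rad and contact force between the fingers and spool below 0.3 N and linear speed of spool below 0.03 m/s), for 0.3 s.
At the end, for the whole second after the job is handed in: The bolt is home in the keeper (within 6 mm of its forward stop) and the spool stands at rest on the cradle's rails: centre within 8 mm of the bolt's axis sideways, within 6 mm in height, within 26 mm of the cradle's middle along the axis, its axis within 0.15 rad of the bolt's (value of joint bolt above 0.102 m and x of spool_center in the frame of stand between -0.008 and 0.008 m and y of spool_center in the frame of stand between -0.026 and 0.026 m and z of spool_center in the frame of stand between 0.074 and 0.086 m and angle between the y axis of spool_center and the y axis of stand, either way round below 0.15 rad and linear speed of spool below 0.03 m/s and velocity of joint bolt between -0.01 and 0.01 m/s); the robot touches nothing.
It fails at once if the spool is dropped (it moves faster than 0.5 m/s while the fingers do not hold it) (contact force between the fingers and spool below 0.1 N and linear speed of spool above 0.5 m/s).
It fails at once if one of the other things on the desk is moved by more than 30 mm (distance of any of caddy, bottle, mug, glue, scraper, driver, bracket from where it was at the start of the episode above 0.03 m).
It also fails if it takes over 64 s, if anything falls off the work surface, if the arm or the gripper's body presses on something with over 40 N, if the wrist force passes 120 N, or if a joint passes its speed limit or range.

ROBOT

A 6-joint arm with a two-finger parallel gripper is mounted at the origin on the work surface. World frame = base frame: x ahead of the robot, y to its left, z up, the work surface at z = 0. Lengths are in mm, angles in degrees, forces in N, time in s.
With the tool pointing down it reaches from about 300 to 825 mm from the base axis. Payload 5.4 kg.
Tool frame: the origin (TCP) lies between the finger pads; the fingertips stand 14 mm ahead of it and the grasp point (between the pads) lies 5 mm behind it; z points along the fingers, y is the direction in which the jaws open and shut (so a half turn about z gives the same grasp; the last joint's range is limited). The gripper opens to 92 mm and grips with 3 to 60 N. Pads are 20 mm wide; open, the fingers measure 128 mm over their backs; the gripper's body (75 mm by 189 mm) begins 69 mm behind the grasp point.
Start: joints at [-81.881, 9.076, 91.501, -0, 79.423, -12.038], TCP at [198.114, -539.775, 228.601] pointing down, gripper open.
Joint ranges: [-166.64, 166.64], [-54.1, 131.32], [10.49, 154.53], [-73.88, 253.88], [9.74, 151.15], [-171.62, 171.62]. Speed limits (degrees/s): [147.25, 147.25, 180, 180, 180, 180].

INTERFACE

Orientations are given as a 3x3 rotation matrix whose columns are the frame's x, y, z axes.
In Python, from plant import * gives the robot as it stands.
- The arm moves only by the tool servo_tool, never from a script. Its argument "rows" is text: rows parted by semicolons, each of 6 numbers parted by spaces: the shift along the tool's x, y, z normalised to -1 to 1, where 1 is 40 mm, then the turn, a rotation vector about the tool's x, y, z normalised to -1 to 1, where 1 is 360 degrees. In form: dx dy dz rx ry rz; .... A call has 1 to 12 rows; each row shifts and turns the commanded pose from where the row before left it, along the tool's axes as they then stand; what a row does not reach is not made up. A row lasts 1/10 s, in which the tool goes at most 50 mm and 8.59 degrees, less where a joint would pass 70% of its speed; a pose out of reach is approached as far as the arm can. A call with a number of a shift or a turn outside -1 to 1 is refused whole. A call with a gripper value outside its range is refused whole. "grip" is the opening, from 0 (shut) to 1 (fully open), set as the call begins (left out, the last holds). The fingers move at their own pace and stop on an object; the grip force is fixed at half the most. Time passes only in rows, so rows that do not move let the fingers close. It gives the time, the measured TCP pose, the force and the opening at its end, in the units of the state.
- get_obs(): the state, without advancing time (a new reading comes with each control period).
- capture(name): name is "scene" or "top"; returns a dict with "pixels" (480x640x3 uint8, red, green, blue), "depth" (480x640 float32, mm along the optical axis (not along the pixel's ray), 0 where there is no reading), "mtx" (3x3 intrinsics, pixels), "dist" ([k1, k2, p1, p2, k3] as OpenCV has them; the pictures are not rectified), "R" (3x3) and "t" (3): a world point X has camera coordinates R X + t. Camera axes: x right, y down, z forward; pixel columns grow to the right and rows downward; lengths in mm; the calibration is good to about 2 mm. A picture is of the moment at which its call begins.
- close_job(): hands the job in, once; it reports no verdict.
Trained networks look in the newest picture that a camera, given by its name, has taken for a name from the list of things; names that differ only in an ending like _2 or _b are one class to them, and where a whole thing is asked for, a point or a joint stands for the part that bears it (a point fixed in the world has none). Each returns a list of dicts, best first, with "score" (0 to 1); they miss things now and then, are a little off and sometimes report something else, mostly with a low value. They report only what shows in the picture. A call takes as long as a camera call. They do not tell look-alikes from the thing itself.
- find_in(name, camera): "pixel" ([column, row] in pixels, amid what is visible of it).
- tip_of(name, camera): "pixel" ([column, row] in pixels: a listed point, or the origin of a listed thing).
The state is a dict: "time": time; "joints": joint angles; "qvel": joint speeds; "tau": joint torques, N m; "tool_pos": TCP position; "orientation": TCP orientation; "wrist_force": force on the tool from outside, world axes, zero at the start; "moment": the same for the moment, N m; "opening": finger opening in mm.
Only numpy, scipy, OpenCV 4.12 (cv2) and the standard library are available. Lean on these libraries where they do the work, as an engineer would, in place of code of your own. Each camera call takes 0.05 s, during which the arm holds its last target.

## Working session

There is one attempt and no reset: what is moved stays moved. The work goes in short steps, Python scripts to look and compute and a tool call to move; the robot and the scene stay as the last step left them, time stands still between calls to the robot, and variables do not carry over. Pictures are saved under pics/ and viewed, and the job is handed in when it is done.

Besides the shell and the picture viewer there is one more tool, called after ">>>" by a JSON object that holds its "fn" and its "kwargs". servo_tool: Moves the arm, as the interface text tells. Its arguments: {"type":"object","properties":{"rows":{"type":"string"},"grip":{"type":"number"}},"required":["rows"]}

```bash
mkdir -p pics; ls; cat > h.py <<'E'
from plant import *
import numpy as np, cv2
def px2w(c,px,z=None,depth=None):
    u=cv2.undistortPoints(np.array([[px]],float),np.array(c["mtx"],float),np.array(c["dist"],float))[0,0]
    R=np.array(c["R"]);t=np.array(c["t"])
    ray=R.T@np.array([u[0],u[1],1.]); o=-R.T@t
    if z is not None: return o+ray*(z-o[2])/ray[2]
    return o+ray*depth
def cloud(c):
    d=c["depth"]; v,u=np.nonzero(d>0)
    p=cv2.undistortPoints(np.stack([u,v],1).astype(float)[:,None],np.array(c["mtx"],float),np.array(c["dist"],float))[:,0]
    X=np.c_[p,np.ones(len(p))]*d[v,u][:,None]
    return (X-np.array(c["t"]))@np.array(c["R"]), c["pixels"][v,u], np.stack([u,v],1)
def proj(c,P):
    rv,_=cv2.Rodrigues(np.array(c["R"],float))
    return cv2.projectPoints(np.array(P,float).reshape(-1,1,3),rv,np.array(c["t"],float),np.array(c["mtx"],float),np.array(c["dist"],float))[0][:,0]
E
python3 - <<'E'
from h import *
for n in ["scene","top"]:
    c=capture(n); cv2.imwrite(f"pics/{n}0.png",c["pixels"][:,:,::-1])
    np.savez(f"{n}0.npz",**c)
    print(n,-np.array(c["R"]).T@np.array(c["t"]))
    for k in ["stand","seat","bolt","bolt_grip","bolt_tip","spool_center","rest","caddy","bottle","mug","glue"]:
        for f in (find_in,tip_of):
            try: print(k,f.__name__,[(np.round(r["pixel"]).tolist(),round(r["score"],2)) for r in f(k,n)][:3])
            except Exception as e: print(k,f.__name__,e)
E
```

```text
pics
scene [1517.67957538 -525.71791565  822.25858919]
stand call [([291.0, 280.0], 0.87)]
stand call [([319.0, 283.0], 0.71)]
seat call [([290.0, 284.0], 0.79), ([288.0, 239.0], 0.32)]
seat call [([316.0, 260.0], 0.7)]
bolt call [([281.0, 258.0], 0.7)]
bolt call it knows: bolt_grip, bolt_tip, bottle, bracket, caddy, driver, glue, mug, rest, scraper, seat, spool_center, stand
bolt_grip call [([282.0, 256.0], 0.78), ([428.0, 279.0], 0.63)]
bolt_grip call [([278.0, 253.0], 0.83)]
bolt_tip call [([279.0, 256.0], 0.85), ([293.0, 238.0], 0.29)]
bolt_tip call [([329.0, 256.0], 0.88), ([318.0, 260.0], 0.47)]
spool_center call [([392.0, 189.0], 0.97), ([253.0, 242.0], 0.75), ([282.0, 261.0], 0.74)]
spool_center call [([390.0, 190.0], 0.98), ([254.0, 243.0], 0.89), ([425.0, 244.0], 0.72)]
rest call [([410.0, 262.0], 0.77)]
rest call [([418.0, 263.0], 0.53), ([329.0, 253.0], 0.32)]
caddy call [([379.0, 229.0], 0.84), ([294.0, 284.0], 0.25)]
caddy call [([379.0, 235.0], 0.62)]
bottle call [([427.0, 280.0], 0.94)]
bottle call [([421.0, 298.0], 0.88)]
mug call [([362.0, 316.0], 0.94)]
mug call [(
[... 507 characters left out ...]
bolt_grip call [([377.0, 214.0], 0.55)]
bolt_tip call [([356.0, 217.0], 0.95)]
bolt_tip call [([318.0, 216.0], 0.8)]
spool_center call [([202.0, 189.0], 0.75), ([142.0, 337.0], 0.75), ([140.0, 246.0], 0.62)]
spool_center call [([139.0, 246.0], 0.82), ([378.0, 294.0], 0.74), ([207.0, 189.0], 0.69)]
rest call [([209.0, 199.0], 0.82)]
rest call [([206.0, 195.0], 0.76)]
caddy call [([211.0, 265.0], 0.58)]
caddy call [([214.0, 267.0], 0.64), ([379.0, 217.0], 0.38)]
bottle call [([241.0, 135.0], 0.92)]
bottle call [([245.0, 142.0], 0.69)]
mug call [([327.0, 131.0], 0.84), ([360.0, 217.0], 0.16)]
mug call [([326.0, 134.0], 0.72)]
glue call [([400.0, 140.0], 0.67)]
glue call [([397.0, 144.0], 0.68)]
```

View pics/scene0.png

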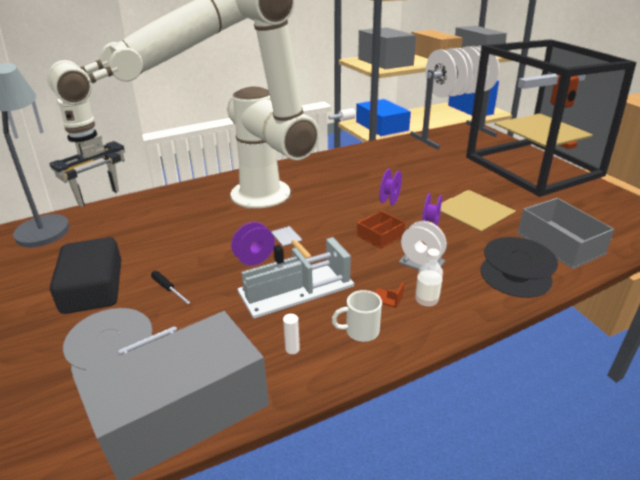

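View pics/top0.png

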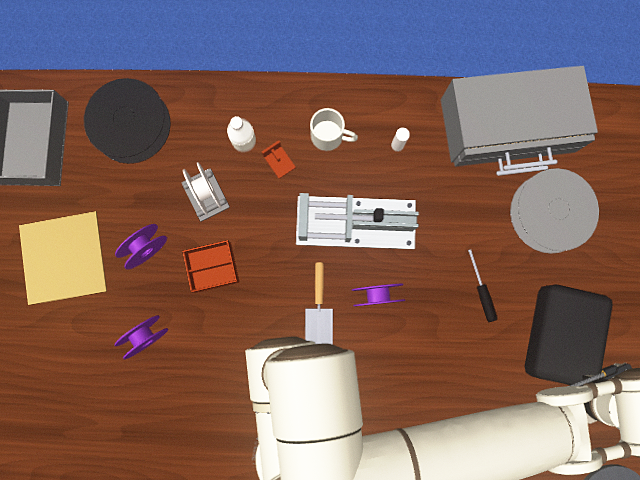

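The top view shows the stand at about (357,221), with its grip at (378,215) and the keeper on the left. The white spool is on its rest at (205,190). The purple ones are look-alikes. Next I'll measure from the depth.

```bash
python3 - <<'E'
from h import *
c=dict(np.load("top0.npz"))
im=c["pixels"][:,:,::-1]
a=cv2.resize(im[180:260,285:430],None,fx=5.5,fy=5.5,interpolation=cv2.INTER_CUBIC);cv2.imwrite("pics/st_z.png",a)
b=cv2.resize(im[145:235,160:270],None,fx=6,fy=6,interpolation=cv2.INTER_CUBIC);cv2.imwrite("pics/sp_z.png",b)
X,col,uv=cloud(c)
def box(u0,v0,u1,v1):
    m=(uv[:,0]>=u0)&(uv[:,0]<=u1)&(uv[:,1]>=v0)&(uv[:,1]<=v1); return X[m],col[m]
# stand base: z 5..20
P,_=box(285,180,430,260)
for lo,hi in [(6,17),(85,100),(120,160)]:
    m=(P[:,2]>lo)&(P[:,2]<hi); Q=P[m]
    print(lo,hi,len(Q),Q.min(0).round(1),Q.max(0).round(1),np.median(Q,0).round(1), cv2.minAreaRect(Q[:,:2].astype(np.float32)))
P,_=box(160,145,270,235)
for lo,hi in [(15,30),(60,110),(110,140)]:
    m=(P[:,2]>lo)&(P[:,2]<hi); Q=P[m]
    print('sp',lo,hi,len(Q),Q.min(0).round(1),Q.max(0).round(1),np.median(Q,0).round(1), cv2.minAreaRect(Q[:,:2].astype(np.float32)))
print(np.median(X[(uv[:,1]>250)&(uv[:,1]<260)&(uv[:,0]>260)&(uv[:,0]<290)],0))
E
```

```text
6 17 3137 [ 468.6 -299.5    6. ] [673.2  55.2  17. ] [ 546.4 -127.4   12.2] ((571.1795043945312, -123.30570983886719), (197.74317932128906, 355.2777404785156), 1.2587430477142334)
85 100 1208 [ 513.8 -256.2   85. ] [616.3  17.4 100. ] [ 563.5 -101.2   93.7] ((563.7943725585938, -119.14402770996094), (273.3699035644531, 100.88951110839844), 88.71886444091797)
120 160 122 [ 550.3 -167.5  120.7] [ 576.5 -148.8  153.4] [ 562.2 -157.7  148.2] ((563.4266357421875, -158.06936645507812), (18.711483001708984, 26.1817569732666), 89.46502685546875)
sp 15 30 283 [564.8  95.   15. ] [748.9 305.5  29.6] [606.6 235.9  21.3] ((667.29541015625, 192.50616455078125), (115.32205200195312, 234.99256896972656), 36.80023193359375)
sp 60 110 461 [565.  151.7  60.8] [736.  289.7 109.7] [620.5 245.4  91.2] ((653.2496337890625, 195.9205780029297), (118.66741943359375, 156.57025146484375), 28.605493545532227)
sp 110 140 166 [577.3 208.4 110.2] [675.1 284.4 134.2] [623.1 247.4 123.4] ((625.9961547851562, 247.45086669921875), (92.69750213623047, 41.10243606567383), 28.37677574157715)
[480.45173498  75.8901289    1.13006915]
```

View pics/st_z.png

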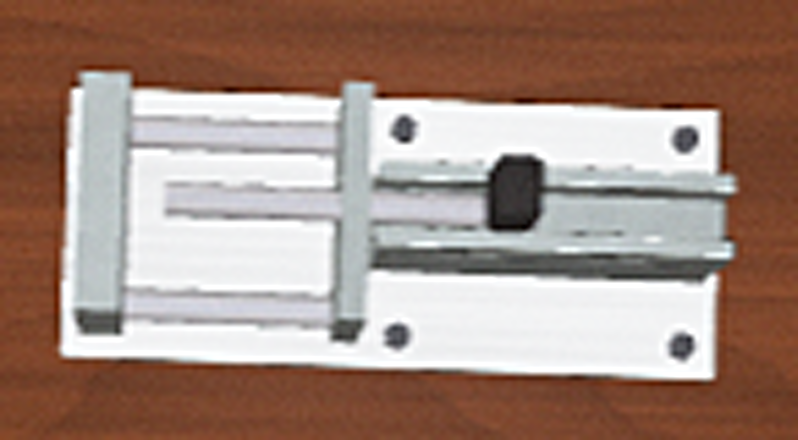

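View pics/sp_z.png

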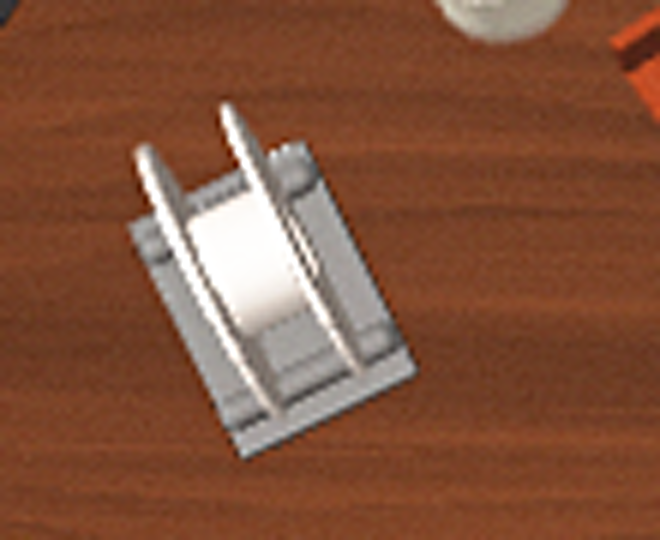

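```bash
cat > fit.py <<'E'
from h import *
from scipy.optimize import least_squares
def S2w(p,P): # stand pose x,y,th ; P in stand frame
    c,s=np.cos(p[2]),np.sin(p[2]); P=np.array(P,float)
    return np.c_[p[0]+c*P[:,0]-s*P[:,1], p[1]+s*P[:,0]+c*P[:,1], P[:,2]]
E
python3 - <<'E'
from fit import *
c=dict(np.load("top0.npz"))
cor=[((70,88),(60,72,12)),((718,108),(60,-215,12)),((715,380),(-60,-215,12)),((60,357),(-60,72,12)),
((80,72),(50,65,96)),((130,72),(50,45,96)),((347,83),(50,-45,96)),((373,84),(50,-57,96)),((333,318),(-50,-45,96)),((362,320),(-50,-57,96)),((79,311),(-50,65,96)),((122,313),(-50,45,96))]
px=np.array([a for a,_ in cor])/5.5+[285,180]-.4; M=[b for _,b in cor]
f=lambda p:(proj(c,S2w(p,M))-px).ravel()
r=least_squares(f,[563,-50,0],loss='soft_l1')
print(r.x[:2],np.degrees(r.x[2])); print(r.fun.reshape(-1,2).round(2).tolist())
p=r.x
# depth check, grip
X,col,uv=cloud(c)
m=(X[:,2]>140)&(abs(X[:,0]-563)<20)&(abs(X[:,1]+158)<20); g=X[m]
co,s=np.cos(p[2]),np.sin(p[2])
q=np.c_[co*(g[:,0]-p[0])+s*(g[:,1]-p[1]),-s*(g[:,0]-p[0])+co*(g[:,1]-p[1])]
print('grip stand',q.min(0),q.max(0))
m=(X[:,2]>88)&(X[:,2]<100)&(uv[:,0]>290)&(uv[:,0]<425)&(uv[:,1]>180)&(uv[:,1]<260);g=X[m]
q=np.c_[co*(g[:,0]-p[0])+s*(g[:,1]-p[1]),-s*(g[:,0]-p[0])+co*(g[:,1]-p[1])]
k=q[:,1]>35;print('far cheek',np.percentile(q[k],[2,98],0)); k=abs(q[:,1]+50)<15;print('near',np.percentile(q[k],[2,98],0));
# spool with both cams
for n in ["top","scene"]:
    cc=dict(np.load(n+"0.npz")); X,col,uv=cloud(cc)
    m=(np.hypot(X[:,0]-626,X[:,1]-247)<75)&(X[:,2]>85)
    g=X[m]
    print(n,len(g),g.max(0).round(1))
    for z in (85,100,115): 
        k=g[:,2]>z; print(z,cv2.minAreaRect(g[k][:,:2].astype(np.float32)))
def fs(q,g):
    ax=np.array([-np.sin(q[2]),np.cos(q[2])]); d=g[:,:2]-q[:2]; a=d@ax; return np.abs(a)-18
cc=c; X,col,uv=cloud(c)
m=(np.hypot(X[:,0]-626,X[:,1]-247)<75)&(X[:,2]>110); g=X[m]
r=least_squares(fs,[626,247,np.radians(28.4)],args=(g,),loss='soft_l1'); print('spool',r.x[:2],np.degrees(r.x[2]),abs(r.fun).mean())
ch=g[:,:2]-r.x[:2]; t=ch@[np.cos(r.x[2]),np.sin(r.x[2])]; print('along flange',t.min(),t.max(), g[:,2].max())
o=get_obs();print(o["orientation"],o["tool_pos"],o["opening"],o["time"])
# tips
for n in("top","scene"):
  pass
E
```

```text
[565.35859979 -46.49112617] -0.634120641025162
[[0.24, -0.16], [0.02, 0.34], [-0.03, -0.22], [0.11, -0.07], [0.16, 0.11], [-0.22, 0.41], [-0.47, -0.23], [0.02, -0.23], [0.86, 0.27], [0.86, 0.08], [-1.36, -0.12], [-0.38, -0.18]]
grip stand [ -13.78234784 -120.96813021] [  12.40536052 -102.40497907]
far cheek [[-47.90631307  44.11510258]
 [ 48.32938423  63.22807836]]
near [[-48.30464357 -64.1155649 ]
 [ 46.76612047 -42.36029886]]
top 497 [685.4 288.9 134.2]
85 ((626.013671875, 247.38868713378906), (113.93025207519531, 41.22176742553711), 28.3029727935791)
100 ((626.7767333984375, 247.80123901367188), (106.28717803955078, 41.20808029174805), 28.215219497680664)
115 ((626.7037353515625, 247.83309936523438), (81.9179458618164, 41.10243606567383), 28.37677574157715)
scene 649 [688.8 287.6 130.8]
85 ((627.431396484375, 246.02041625976562), (114.3809814453125, 50.20204162597656), 29.112594604492188)
100 ((628.960205078125, 246.90716552734375), (94.04437255859375, 50.158504486083984), 29.037687301635742)
115 ((628.4490966796875, 245.6195068359375), (71.09471130371094, 46.87796401977539), 32.45310592651367)
spool [723.11925195 299.51244007] 28.554070321955283 1.1087470966119453
along flange -156.6027866201502 -63.900288734877314 134.21499817063048
[[ 9.38772805e-01  3.44536818e-01 -2.77638251e-05]
 [ 3.44536818e-01 -9.38772806e-01 -1.18382248e-05]
 [-3.01426283e-05  1.54774353e-06 -1.00000000e+00]] [ 198.09598637 -539.78837361  228.60876768] 91.79058193748197 2.2
```

```bash
cat >> fit.py <<'E'
SP=np.array([565.2,-46.5,np.radians(-0.63)])
def go(target_w, yaw=None):
    o=get_obs(); R=np.array(o["orientation"]); p=np.array(o["tool_pos"])
    y=np.degrees(np.arctan2(R[1,0],R[0,0]))
    print("tcp",p.round(1),"yaw",y.round(2),"F",np.round(o["wrist_force"],1),"open",round(o["opening"],1),"t",round(o["time"],2))
    if yaw is not None:
        d=(y-yaw+90)%180-90; print("rz deg",round(d,2),"norm",round(d/360,4)); a=np.radians(yaw)
        yy=np.radians(y-d)
        R=np.array([[np.cos(yy),np.sin(yy),0],[np.sin(yy),-np.cos(yy),0],[0,0,-1]])
    d=R.T@(np.array(target_w)-p); print("shift mm",d.round(1),"norm",(d/40).round(3), "world d",(np.array(target_w)-p).round(1))
E
python3 - <<'E'
from fit import *
t=S2w(SP,[[0,-111.7,127]])[0];print(t)
go([t[0],t[1],200],-0.63)
E
```

```text
[ 563.9718191  -158.19324765  127.        ]
tcp [ 198.1 -539.8  228.6] yaw 20.15 F [-0.7  0.3 -0. ] open 91.8 t 2.2
rz deg 20.78 norm 0.0577
shift mm [ 361.7 -385.6   28.6] norm [ 9.041 -9.64   0.715] world d [365.9 381.6 -28.6]
```

>>> {"fn": "servo_tool", "kwargs": {"rows": "0 0 0 0 0 0.0192; 0 0 0 0 0 0.0192; 0 0 0 0 0 0.0193", "grip": 0.6}}

```text
time: 2.5
tool_pos: [198.1, -539.8, 228.6]
orientation: [[1.0, -0.016, -0.0], [-0.016, -1.0, 0.0], [-0.0, -0.0, -1.0]]
wrist_force: [0.2, 0.1, -0.1]
opening: 70.1
```

>>> {"fn": "servo_tool", "kwargs": {"rows": "0.7 -0.75 0 0 0 0; 0.7 -0.75 0 0 0 0; 0.7 -0.75 0 0 0 0; 0.7 -0.75 0 0 0 0; 0.7 -0.75 0 0 0 0; 0.7 -0.75 0 0 0 0; 0.7 -0.75 0 0 0 0; 0.7 -0.75 0 0 0 0; 0.7 -0.75 0 0 0 0; 0.7 -0.75 0 0 0 0; 0.7 -0.75 0 0 0 0; 0.7 -0.75 0 0 0 0"}}

```text
time: 3.7
tool_pos: [539.0, -182.0, 228.8]
orientation: [[1.0, -0.011, 0.0], [-0.011, -1.0, -0.0], [0.0, 0.0, -1.0]]
wrist_force: [-0.5, -0.4, 0.4]
opening: 55.6
```

```bash
python3 - <<'E'
from fit import *
t=S2w(SP,[[0,-111.7,127]])[0]
go([t[0],t[1],200],-0.63)
E
```

```text
tcp [ 539.  -182.   228.8] yaw -0.61 F [-0.5 -0.4  0.4] open 55.6 t 3.7
rz deg 0.02 norm 0.0001
shift mm [ 24.7 -24.1  28.8] norm [ 0.617 -0.602  0.72 ] world d [ 24.9  23.8 -28.8]
```

>>> {"fn": "servo_tool", "kwargs": {"rows": "0.31 -0.3 0.36 0 0 0; 0.31 -0.3 0.36 0 0 0; 0 0 0 0 0 0; 0 0 0 0 0 0"}}

```text
time: 4.1
tool_pos: [562.7, -159.8, 199.8]
orientation: [[1.0, -0.01, -0.001], [-0.01, -1.0, -0.0], [-0.001, 0.0, -1.0]]
wrist_force: [-0.1, -0.5, -0.4]
opening: 54.7
```

```bash
python3 - <<'E'
from fit import *
t=S2w(SP,[[0,-111.7,127]])[0]
go(t,-0.63)
c=capture("scene"); cv2.imwrite("pics/s1.png",cv2.resize(c["pixels"][180:330,200:400,::-1],None,fx=4,fy=4,interpolation=cv2.INTER_CUBIC))
c=capture("top"); cv2.imwrite("pics/t1.png",cv2.resize(c["pixels"][170:270,280:440,::-1],None,fx=5,fy=5,interpolation=cv2.INTER_CUBIC))
E
```

```text
tcp [ 562.7 -159.8  199.8] yaw -0.58 F [-0.1 -0.5 -0.4] open 54.7 t 4.1
rz deg 0.05 norm 0.0001
shift mm [ 1.2 -1.6 72.8] norm [ 0.031 -0.041  1.82 ] world d [  1.3   1.6 -72.8]
```

View pics/s1.png

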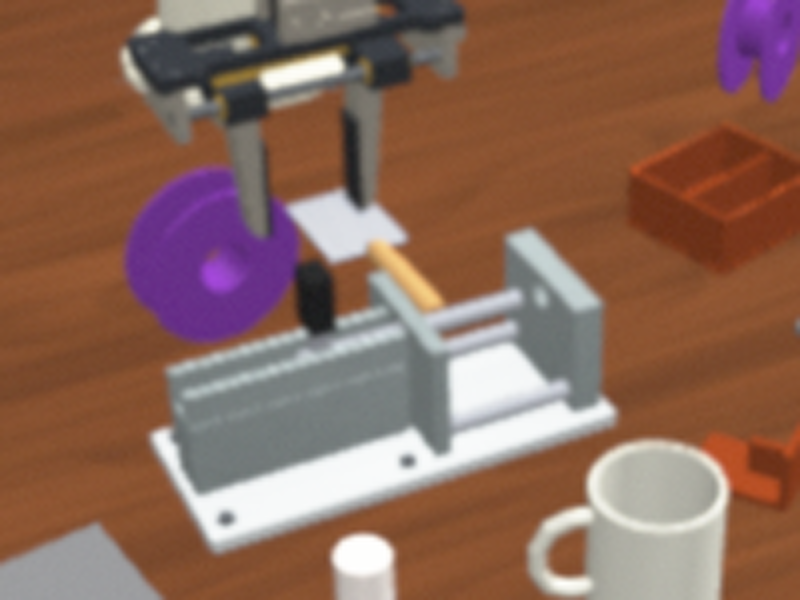

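The fingers straddle the black grip block at (315,295), lined up along the bolt. I'll go down and close on it.

>>> {"fn": "servo_tool", "kwargs": {"rows": "0.03 -0.04 0.5 0 0 0; 0 0 0.5 0 0 0; 0 0 0.4 0 0 0; 0 0 0.3 0 0 0; 0 0 0.12 0 0 0; 0 0 0 0 0 0"}}

```text
time: 4.8
tool_pos: [564.0, -158.4, 127.0]
orientation: [[1.0, -0.011, -0.0], [-0.011, -1.0, 0.0], [-0.0, -0.0, -1.0]]
wrist_force: [-0.1, 0.5, 0.4]
opening: 55.2
```

>>> {"fn": "servo_tool", "kwargs": {"rows": "0 0 0 0 0 0; 0 0 0 0 0 0; 0 0 0 0 0 0; 0 0 0 0 0 0; 0 0 0 0 0 0; 0 0 0 0 0 0", "grip": 0.1}}

```text
time: 5.4
tool_pos: [564.5, -158.6, 127.4]
orientation: [[1.0, -0.011, 0.001], [-0.011, -1.0, -0.001], [0.001, 0.001, -1.0]]
wrist_force: [-0.4, -1.2, 1.8]
opening: 19.9
```

>>> {"fn": "servo_tool", "kwargs": {"rows": "0 0.2 0 0 0 0; 0 0.35 0 0 0 0; 0 0.4 0 0 0 0; 0 0.4 0 0 0 0; 0 0.3 0 0 0 0; 0 0.15 0 0 0 0; 0 0.08 0 0 0 0; 0 0 0 0 0 0"}}

```text
time: 6.2
tool_pos: [563.5, -235.4, 127.4]
orientation: [[1.0, -0.012, 0.001], [-0.012, -1.0, -0.001], [0.001, 0.001, -1.0]]
wrist_force: [-1.3, -0.9, 4.7]
opening: 20.0
```

```bash
python3 - <<'E'
from fit import *
go(S2w(SP,[[0,-193,127]])[0],-0.63)
E
```

```text
tcp [ 563.5 -235.4  127.4] yaw -0.69 F [-1.3 -0.9  4.7] open 20.0 t 6.2
rz deg -0.06 norm -0.0002
shift mm [-0.3  4.1  0.4] norm [-0.009  0.103  0.01 ] world d [-0.4 -4.1 -0.4]
```

Bolt is at about 4 mm. I'll nudge it to the stop gently while watching the force.

>>> {"fn": "servo_tool", "kwargs": {"rows": "0 0.05 0 0 0 0; 0 0.04 0 0 0 0; 0 0 0 0 0 0; 0 0 0 0 0 0"}}

```text
time: 6.6
tool_pos: [563.4, -238.0, 127.4]
orientation: [[1.0, -0.011, 0.0], [-0.011, -1.0, -0.001], [0.0, 0.001, -1.0]]
wrist_force: [-1.1, 1.1, 5.0]
opening: 19.8
```

>>> {"fn": "servo_tool", "kwargs": {"rows": "0 0 0 0 0 0; 0 0 0 0 0 0; 0 0 0 0 0 0; 0 0 0 0 0 0", "grip": 0.5}}

```text
time: 7.0
tool_pos: [563.1, -237.0, 126.5]
orientation: [[1.0, -0.011, -0.001], [-0.011, -1.0, 0.0], [-0.001, -0.0, -1.0]]
wrist_force: [-1.3, -0.4, 1.0]
opening: 45.7
```

>>> {"fn": "servo_tool", "kwargs": {"rows": "0 0 -0.4 0 0 0; 0 0 -0.6 0 0 0; 0 0 -0.8 0 0 0; 0 0 -0.8 0 0 0; 0 0 -0.8 0 0 0; 0 0 0 0 0 0"}}

```text
time: 7.6
tool_pos: [565.9, -238.4, 270.4]
orientation: [[1.0, -0.01, 0.01], [-0.01, -1.0, -0.007], [0.01, 0.007, -1.0]]
wrist_force: [-0.0, -0.5, 0.9]
opening: 46.0
```

```bash
python3 - <<'E'
from fit import *
go([626.8,247.4,200],28.35)
c=capture("top"); cv2.imwrite("pics/t2.png",cv2.resize(c["pixels"][170:270,280:440,::-1],None,fx=5,fy=5,interpolation=cv2.INTER_CUBIC))
c=capture("scene"); cv2.imwrite("pics/s2.png",cv2.resize(c["pixels"][180:330,200:400,::-1],None,fx=4,fy=4,interpolation=cv2.INTER_CUBIC))
E
```

```text
tcp [ 565.9 -238.4  270.4] yaw -0.6 F [-0.  -0.5  0.9] open 46.0 t 7.6
rz deg -28.95 norm -0.0804
shift mm [ 284.3 -398.6   70.4] norm [ 7.108 -9.965  1.761] world d [ 60.9 485.8 -70.4]
```

View pics/s2.png

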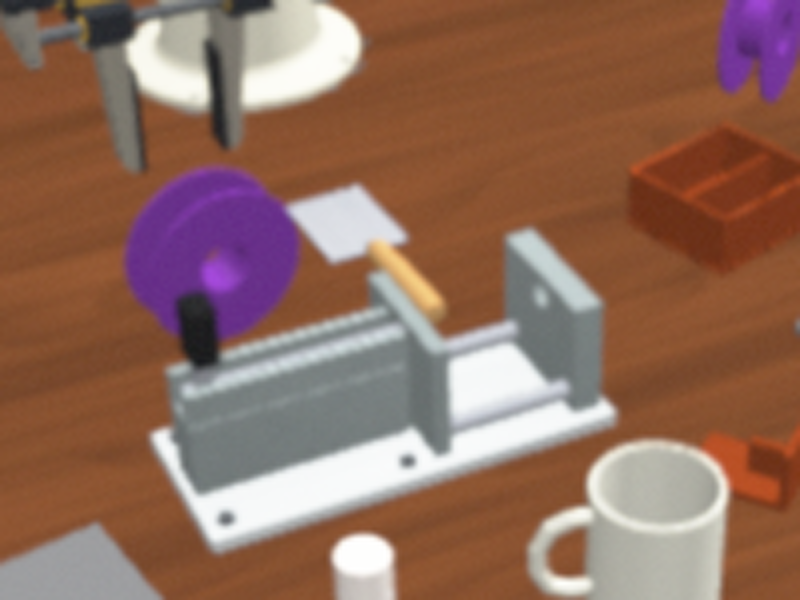

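The bolt is fully back (grip at (200,330)) and the cradle is clear. Next is the spool.

>>> {"fn": "servo_tool", "kwargs": {"rows": "0 0 0 0 0 -0.0201; 0 0 0 0 0 -0.0201; 0 0 0 0 0 -0.0201; 0 0 0 0 0 -0.0201", "grip": 0.75}}

```text
time: 8.1
tool_pos: [562.5, -236.3, 261.0]
orientation: [[0.878, 0.479, -0.003], [0.479, -0.878, 0.002], [-0.002, -0.003, -1.0]]
wrist_force: [0.8, 0.8, -0.3]
opening: 68.9
```

>>> {"fn": "servo_tool", "kwargs": {"rows": "0.58 -0.81 0 0 0 0; 0.58 -0.81 0 0 0 0; 0.58 -0.81 0 0 0 0; 0.58 -0.81 0 0 0 0; 0.58 -0.81 0 0 0 0; 0.58 -0.81 0 0 0 0; 0.58 -0.81 0 0 0 0; 0.58 -0.81 0 0 0 0; 0.58 -0.81 0 0 0 0; 0.58 -0.81 0 0 0 0; 0.58 -0.81 0 0 0 0; 0.58 -0.81 0 0 0 0"}}

```text
time: 9.3
tool_pos: [623.0, 239.0, 261.0]
orientation: [[0.88, 0.475, -0.003], [0.475, -0.88, -0.001], [-0.003, -0.001, -1.0]]
wrist_force: [1.2, -0.9, -0.3]
opening: 69.4
```

>>> {"fn": "servo_tool", "kwargs": {"rows": "0.15 -0.24 0.4 0 0 0; 0 0 0.6 0 0 0; 0 0 0.4 0 0 0; 0 0 0 0 0 0; 0 0 0 0 0 0"}}

```text
time: 9.8
tool_pos: [624.4, 247.9, 206.4]
orientation: [[0.881, 0.474, -0.001], [0.474, -0.881, -0.0], [-0.001, -0.0, -1.0]]
wrist_force: [-0.3, 0.5, -0.3]
opening: 69.1
```

```bash
python3 - <<'E'
from fit import *
go([626.8,247.4,106],28.35)
c=capture("top"); cv2.imwrite("pics/t3.png",cv2.resize(c["pixels"][110:230,140:300,::-1],None,fx=5,fy=5,interpolation=cv2.INTER_CUBIC))
c=capture("scene"); cv2.imwrite("pics/s3.png",cv2.resize(c["pixels"][150:300,320:520,::-1],None,fx=4,fy=4,interpolation=cv2.INTER_CUBIC))
E
```

```text
tcp [624.4 247.9 206.4] yaw 28.27 F [-0.3  0.5 -0.3] open 69.1 t 9.8
rz deg -0.08 norm -0.0002
shift mm [  1.9   1.5 100.4] norm [0.047 0.038 2.51 ] world d [   2.4   -0.5 -100.4]
```

View pics/s3.png

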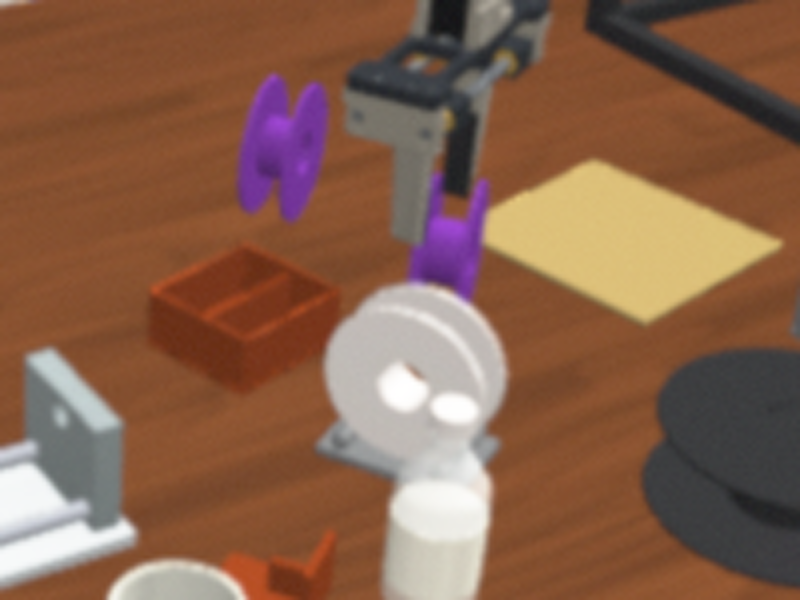

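View pics/t3.png

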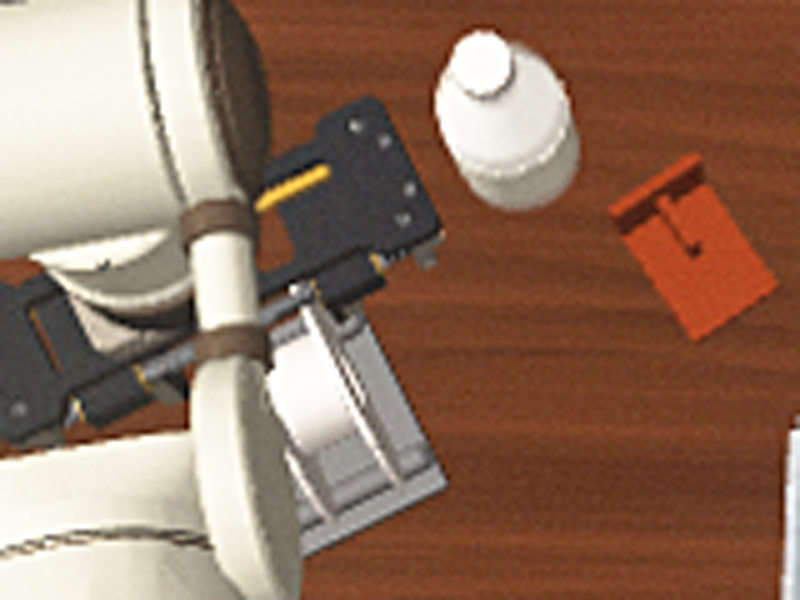

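The fingers line up with the white spool, and the gripper body is clear of the bottle in plan. Going down.

>>> {"fn": "servo_tool", "kwargs": {"rows": "0.05 0.04 0.4 0 0 0; 0 0 0.6 0 0 0; 0 0 0.6 0 0 0; 0 0 0.4 0 0 0; 0 0 0.3 0 0 0; 0 0 0.2 0 0 0; 0 0 0 0 0 0"}}

```text
time: 10.6
tool_pos: [626.8, 248.2, 106.0]
orientation: [[0.88, 0.475, -0.001], [0.475, -0.88, -0.0], [-0.001, -0.0, -1.0]]
wrist_force: [-0.2, -0.2, -0.4]
opening: 68.8
```

```bash
python3 - <<'E'
from fit import *
go([626.8,247.4,106],28.35)
c=capture("scene"); cv2.imwrite("pics/s4.png",cv2.resize(c["pixels"][150:300,320:520,::-1],None,fx=4,fy=4,interpolation=cv2.INTER_CUBIC))
E
```

```text
tcp [626.8 248.2 106. ] yaw 28.33 F [-0.2 -0.2 -0.4] open 68.8 t 10.6
rz deg -0.02 norm -0.0001
shift mm [-0.4  0.7  0. ] norm [-0.01   0.018  0.001] world d [ 0.  -0.8 -0. ]
```

View pics/s4.png

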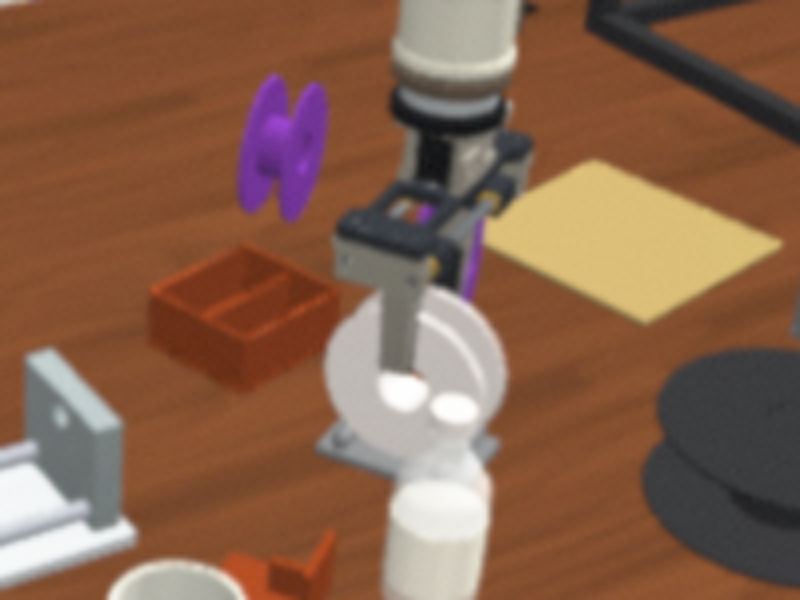

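The finger sits over the upper middle of the flange at (398,340). Closing.

>>> {"fn": "servo_tool", "kwargs": {"rows": "0 0 0 0 0 0; 0 0 0 0 0 0; 0 0 0 0 0 0; 0 0 0 0 0 0; 0 0 0 0 0 0; 0 0 0 0 0 0", "grip": 0.2}}

```text
time: 11.25
tool_pos: [627.5, 248.4, 107.5]
orientation: [[0.88, 0.475, 0.001], [0.475, -0.88, 0.0], [0.001, 0.0, -1.0]]
wrist_force: [0.3, -0.2, 2.3]
opening: 39.6
```

>>> {"fn": "servo_tool", "kwargs": {"rows": "0 0 -0.2 0 0 0; 0 0 -0.3 0 0 0; 0 0 -0.5 0 0 0; 0 0 -0.5 0 0 0; 0 0 -0.5 0 0 0; 0 0 -0.5 0 0 0; 0 0 -0.3 0 0 0; 0 0 0 0 0 0; 0 0 0 0 0 0"}}

```text
time: 12.15
tool_pos: [627.0, 248.2, 218.5]
orientation: [[0.88, 0.475, -0.001], [0.475, -0.88, -0.0], [-0.001, -0.0, -1.0]]
wrist_force: [0.5, -0.4, -2.6]
opening: 39.7
```

```bash
python3 - <<'E'
from fit import *
go(S2w(SP,[[0,0,200]])[0],-0.63)
c=capture("scene"); cv2.imwrite("pics/s5.png",cv2.resize(c["pixels"][100:300,280:520,::-1],None,fx=3,fy=3,interpolation=cv2.INTER_CUBIC))
E
```

```text
tcp [627.  248.2 218.5] yaw 28.33 F [ 0.5 -0.4 -2.6] open 39.7 t 12.15
rz deg 28.96 norm 0.0804
shift mm [-58.5 295.4  18.5] norm [-1.463  7.385  0.463] world d [ -61.8 -294.7  -18.5]
```

View pics/s5.png

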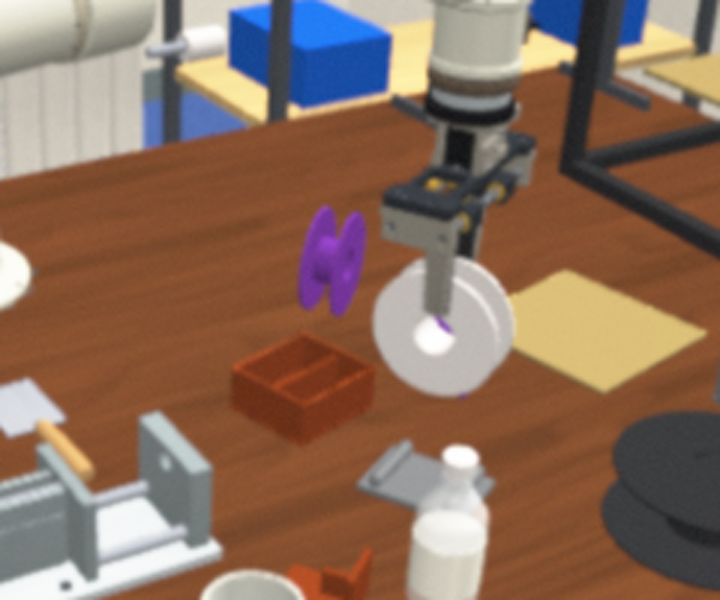

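The spool is held at 39.7 mm and has lifted clear. I'll rotate it and carry it over the cradle.

>>> {"fn": "servo_tool", "kwargs": {"rows": "0 0 0 0 0 0.0134; 0 0 0 0 0 0.0134; 0 0 0 0 0 0.0134; 0 0 0 0 0 0.0134; 0 0 0 0 0 0.0134; 0 0 0 0 0 0.0134"}}

```text
time: 12.8
tool_pos: [626.4, 248.1, 217.1]
orientation: [[1.0, -0.014, -0.003], [-0.014, -1.0, -0.001], [-0.003, 0.001, -1.0]]
wrist_force: [-0.1, 0.3, -1.7]
opening: 39.8
```

>>> {"fn": "servo_tool", "kwargs": {"rows": "-0.06 0.3 0 0 0 0; -0.11 0.55 0 0 0 0; -0.15 0.75 0 0 0 0; -0.15 0.75 0 0 0 0; -0.15 0.75 0 0 0 0; -0.15 0.75 0 0 0 0; -0.15 0.75 0 0 0 0; -0.15 0.75 0 0 0 0; -0.15 0.75 0 0 0 0; -0.11 0.55 0 0 0 0; -0.1 0.4 0 0 0 0; -0.1 0.3 0 0 0 0"}}

```text
time: 14.0
tool_pos: [562.0, -46.3, 218.4]
orientation: [[1.0, -0.011, -0.001], [-0.011, -1.0, 0.0], [-0.001, -0.0, -1.0]]
wrist_force: [-0.0, 0.2, -1.8]
opening: 39.8
```

>>> {"fn": "servo_tool", "kwargs": {"rows": "0 0 0.2 0 0 0; 0 0 0.2 0 0 0; 0 0 0 0 0 0; 0 0 0 0 0 0"}}

```text
time: 14.4
tool_pos: [562.6, -44.1, 202.3]
orientation: [[1.0, -0.009, -0.001], [-0.009, -1.0, 0.001], [-0.001, -0.001, -1.0]]
wrist_force: [0.2, 0.2, -1.7]
opening: 40.0
```

```bash
python3 - <<'E'
from fit import *
go(S2w(SP,[[0,0,125]])[0],-0.63)
c=capture("top"); cv2.imwrite("pics/t6.png",cv2.resize(c["pixels"][160:270,280:440,::-1],None,fx=5,fy=5,interpolation=cv2.INTER_CUBIC))
c=capture("scene"); cv2.imwrite("pics/s6.png",cv2.resize(c["pixels"][150:330,210:410,::-1],None,fx=3.3,fy=3.3,interpolation=cv2.INTER_CUBIC))
E
```

```text
tcp [562.6 -44.1 202.3] yaw -0.54 F [ 0.2  0.2 -1.7] open 40.0 t 14.4
rz deg 0.09 norm 0.0003
shift mm [ 2.6  2.4 77.3] norm [0.065 0.06  1.933] world d [  2.6  -2.4 -77.3]
```

View pics/s6.png

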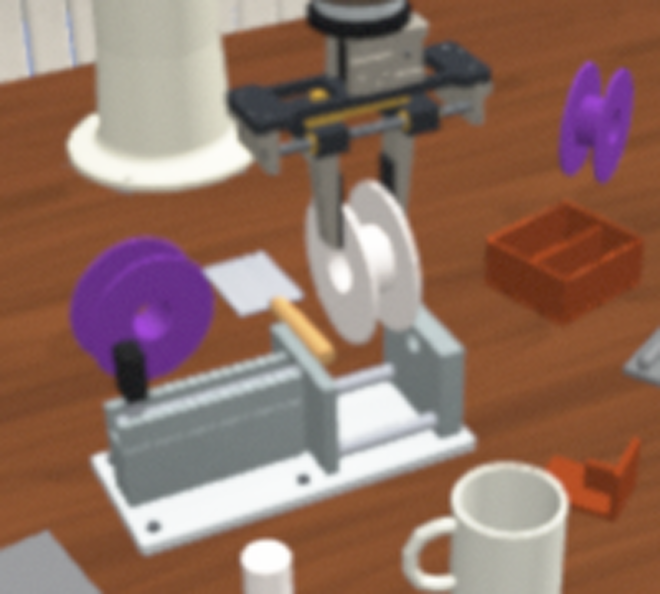

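View pics/t6.png

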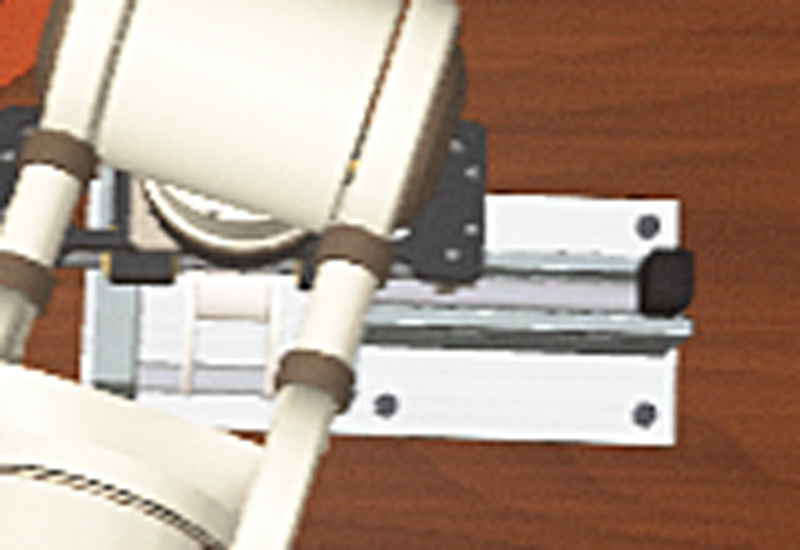

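The spool hangs upright above the cradle, roughly between the cheeks. I'll correct by 2.5 mm and lower it.

>>> {"fn": "servo_tool", "kwargs": {"rows": "0.065 0.06 0.2 0 0 0; 0 0 0.4 0 0 0; 0 0 0.4 0 0 0; 0 0 0.4 0 0 0; 0 0 0.3 0 0 0; 0 0 0.2 0 0 0; 0 0 0 0 0 0; 0 0 0 0 0 0"}}

```text
time: 15.3
tool_pos: [565.8, -47.6, 127.4]
orientation: [[1.0, -0.011, 0.001], [-0.011, -1.0, -0.0], [0.001, 0.0, -1.0]]
wrist_force: [0.1, 0.0, -1.1]
opening: 39.9
```

```bash
python3 - <<'E'
from fit import *
go(S2w(SP,[[0,0,116.5]])[0],-0.63)
c=capture("scene"); cv2.imwrite("pics/s7.png",cv2.resize(c["pixels"][170:320,230:390,::-1],None,fx=4,fy=4,interpolation=cv2.INTER_CUBIC))
E
```

```text
tcp [565.8 -47.6 127.4] yaw -0.61 F [ 0.1  0.  -1.1] open 39.9 t 15.3
rz deg 0.02 norm 0.0
shift mm [-0.6 -1.1 10.9] norm [-0.015 -0.026  0.273] world d [ -0.6   1.1 -10.9]
```

View pics/s7.png

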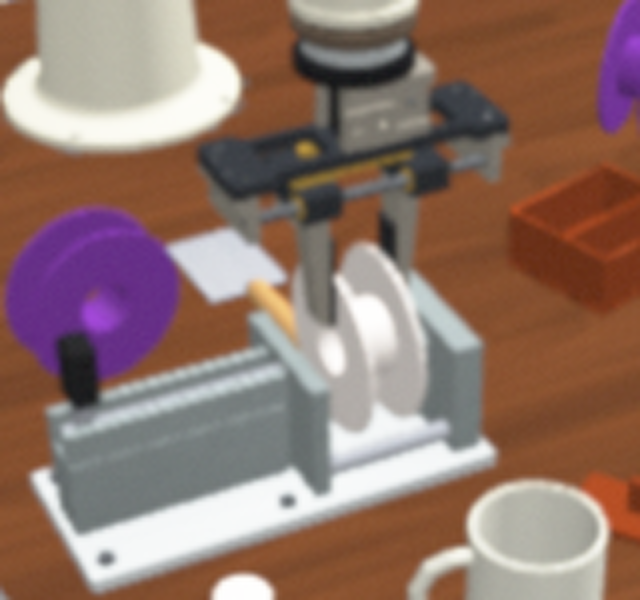

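Between the cheeks and about 10 mm above the rails. I'll creep down.

>>> {"fn": "servo_tool", "kwargs": {"rows": "0 0 0.08 0 0 0; 0 0 0.08 0 0 0; 0 0 0.04 0 0 0; 0 0 0 0 0 0; 0 0 0 0 0 0"}}

```text
time: 15.85
tool_pos: [565.4, -47.5, 119.0]
orientation: [[1.0, -0.011, -0.0], [-0.011, -1.0, 0.0], [-0.0, -0.0, -1.0]]
wrist_force: [0.1, 0.2, -1.7]
opening: 39.9
```

>>> {"fn": "servo_tool", "kwargs": {"rows": "0 0 0.025 0 0 0; 0 0 0 0 0 0; 0 0 0 0 0 0"}}

```text
time: 16.15
tool_pos: [565.6, -47.5, 118.2]
orientation: [[1.0, -0.011, 0.0], [-0.011, -1.0, -0.0], [0.0, 0.0, -1.0]]
wrist_force: [0.4, -0.6, -0.5]
opening: 39.5
```

>>> {"fn": "servo_tool", "kwargs": {"rows": "0 0 0.02 0 0 0; 0 0 0 0 0 0; 0 0 0 0 0 0"}}

```text
time: 16.45
tool_pos: [565.9, -47.5, 117.8]
orientation: [[1.0, -0.011, 0.001], [-0.011, -1.0, -0.0], [0.001, 0.0, -1.0]]
wrist_force: [0.5, 0.4, 2.2]
opening: 39.8
```

>>> {"fn": "servo_tool", "kwargs": {"rows": "0 0 0.02 0 0 0; 0 0 0 0 0 0; 0 0 0 0 0 0"}}

```text
time: 16.75
tool_pos: [566.4, -47.6, 117.4]
orientation: [[1.0, -0.011, 0.002], [-0.011, -1.0, -0.001], [0.002, 0.0, -1.0]]
wrist_force: [0.5, 0.9, 5.2]
opening: 40.0
```

Contact force rises from −1.7 to +5 N, so the spool is seated at about the expected height. Releasing.

>>> {"fn": "servo_tool", "kwargs": {"rows": "0 0 0 0 0 0; 0 0 0 0 0 0; 0 0 0 0 0 0; 0 0 0 0 0 0; 0 0 0 0 0 0", "grip": 0.6}}

```text
time: 17.25
tool_pos: [565.2, -47.4, 116.1]
orientation: [[1.0, -0.011, -0.001], [-0.011, -1.0, 0.0], [-0.001, -0.0, -1.0]]
wrist_force: [-0.3, 0.5, 0.3]
opening: 55.3
```

```bash
python3 - <<'E'
from fit import *
go(S2w(SP,[[0,0,250]])[0],-0.63)
c=capture("scene"); cv2.imwrite("pics/s8.png",cv2.resize(c["pixels"][170:320,230:390,::-1],None,fx=4,fy=4,interpolation=cv2.INTER_CUBIC))
E
```

```text
tcp [565.2 -47.4 116.1] yaw -0.62 F [-0.3  0.5  0.3] open 55.3 t 17.25
rz deg 0.01 norm 0.0
shift mm [   0.    -0.9 -133.9] norm [ 0.    -0.023 -3.347] world d [  0.    0.9 133.9]
```

View pics/s8.png

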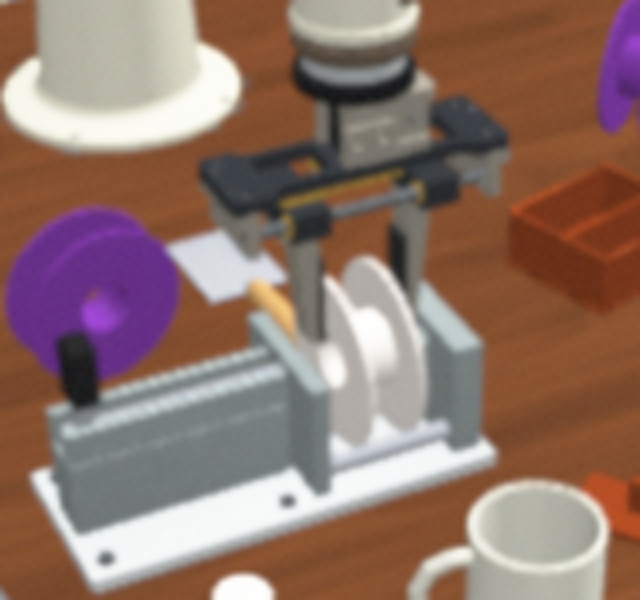

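The spool stands on the rails with the fingers off it. I'll go straight up, then verify its pose once the arm is out of the way.

>>> {"fn": "servo_tool", "kwargs": {"rows": "0 0 -0.3 0 0 0; 0 0 -0.5 0 0 0; 0 0 -0.7 0 0 0; 0 0 -0.7 0 0 0; 0 0 -0.7 0 0 0; 0 0 0 0 0 0"}}

```text
time: 17.9
tool_pos: [568.1, -48.2, 238.3]
orientation: [[1.0, -0.011, 0.009], [-0.011, -1.0, -0.003], [0.009, 0.003, -1.0]]
wrist_force: [-0.5, 0.4, 0.2]
opening: 55.0
```

>>> {"fn": "servo_tool", "kwargs": {"rows": "0 0.7 0 0 0 0; 0 0.9 0 0 0 0; 0 0.9 0 0 0 0; 0 0.9 0 0 0 0; 0 0.8 0 0 0 0; 0 0.5 0 0 0 0; 0 0 0 0 0 0"}}

```text
time: 18.6
tool_pos: [562.9, -237.4, 231.7]
orientation: [[1.0, -0.014, -0.001], [-0.014, -1.0, 0.0], [-0.001, -0.0, -1.0]]
wrist_force: [-0.2, 0.2, -0.2]
opening: 55.1
```

```bash
python3 - <<'E'
from fit import *
go(S2w(SP,[[0,-193,127]])[0],-0.63)
c=capture("top"); cv2.imwrite("pics/t9.png",cv2.resize(c["pixels"][160:270,280:440,::-1],None,fx=5,fy=5,interpolation=cv2.INTER_CUBIC))
cs=capture("scene"); cv2.imwrite("pics/s9.png",cv2.resize(cs["pixels"][170:320,230:390,::-1],None,fx=4,fy=4,interpolation=cv2.INTER_CUBIC))
p=SP;co,s=np.cos(p[2]),np.sin(p[2])
for k in (c,cs):
    X,col,uv=cloud(k)
    q=np.c_[co*(X[:,0]-p[0])+s*(X[:,1]-p[1]),-s*(X[:,0]-p[0])+co*(X[:,1]-p[1])]
    m=(abs(q[:,0])<80)&(abs(q[:,1])<42)&(X[:,2]>104)&(X[:,2]<150)
    if m.sum()>20: print(m.sum(),np.percentile(q[m],[1,99],0),X[m][:,2].max(),cv2.minAreaRect(q[m].astype(np.float32)))
E
```

```text
tcp [ 562.9 -237.4  231.7] yaw -0.78 F [-0.2  0.2 -0.2] open 55.1 t 18.6
rz deg -0.15 norm -0.0004
shift mm [  0.2   2.1 104.7] norm [0.006 0.051 2.617] world d [   0.2   -2.1 -104.7]
281 [[-51.98777618 -21.8983062 ]
 [ 50.77055281  17.64925013]] 145.00414490259453 ((-0.22664642333984375, -2.094724655151367), (39.874237060546875, 107.21688079833984), 89.93830871582031)
346 [[-46.46958904 -25.07492131]
 [ 53.21389127  16.10416636]] 138.2057862527641 ((2.6687240600585938, -5.452335357666016), (103.90116119384766, 42.815250396728516), 1.7227901220321655)
```

View pics/s9.png

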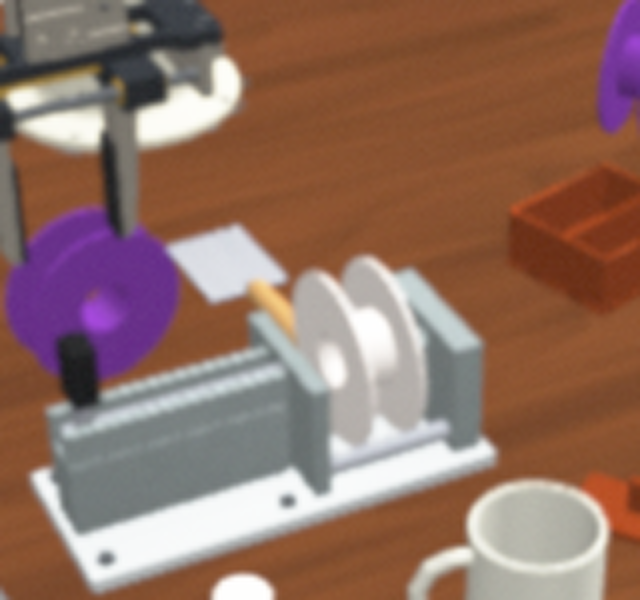

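View pics/t9.png

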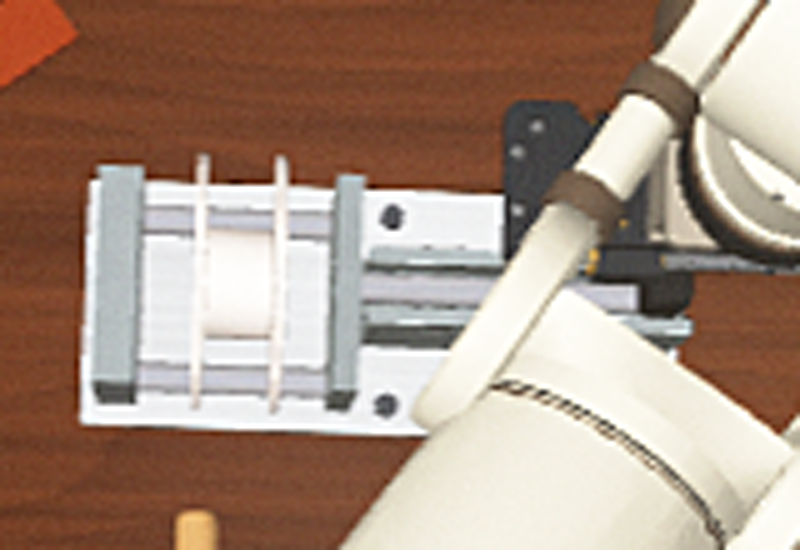

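The spool is at about (0, −2) mm in the stand frame and aligned within 2°. Now I'll regrip the bolt block.

>>> {"fn": "servo_tool", "kwargs": {"rows": "0 0 0.4 0 0 0.0; 0 0 0.6 0 0 0; 0 0 0.6 0 0 0; 0 0 0.5 0 0 0; 0 0 0.35 0 0 0; 0 0 0.17 0 0 0; 0 0 0 0 0 0; 0 0 0 0 0 0"}}

```text
time: 19.5
tool_pos: [564.0, -235.6, 128.4]
orientation: [[1.0, -0.01, 0.001], [-0.01, -1.0, -0.001], [0.001, 0.001, -1.0]]
wrist_force: [-0.3, -1.0, 0.2]
opening: 55.1
```

>>> {"fn": "servo_tool", "kwargs": {"rows": "0 0 0 0 0 0; 0 0 0 0 0 0; 0 0 0 0 0 0; 0 0 0 0 0 0; 0 0 0 0 0 0; 0 0 0 0 0 0", "grip": 0.1}}

```text
time: 20.1
tool_pos: [563.6, -236.0, 127.9]
orientation: [[1.0, -0.011, 0.001], [-0.011, -1.0, -0.001], [0.001, 0.001, -1.0]]
wrist_force: [-0.1, -1.7, 1.3]
opening: 19.9
```

```bash
python3 - <<'E'
from fit import *
go(S2w(SP,[[0,-85,127]])[0],-0.63)
E
```

```text
tcp [ 563.6 -236.   127.9] yaw -0.64 F [-0.1 -1.7  1.3] open 19.9 t 20.1
rz deg -0.01 norm -0.0
shift mm [  -0.4 -104.5    0.9] norm [-0.011 -2.613  0.023] world d [  0.7 104.5  -0.9]
```

>>> {"fn": "servo_tool", "kwargs": {"rows": "0 -0.15 0 0 0 0; 0 -0.25 0 0 0 0; 0 -0.25 0 0 0 0; 0 -0.25 0 0 0 0; 0 -0.25 0 0 0 0; 0 -0.25 0 0 0 0; 0 -0.1 0 0 0 0; 0 0 0 0 0 0"}}

```text
time: 20.9
tool_pos: [564.4, -174.0, 127.9]
orientation: [[1.0, -0.01, 0.001], [-0.01, -1.0, 0.001], [0.001, -0.001, -1.0]]
wrist_force: [0.8, 2.6, 4.4]
opening: 20.1
```

>>> {"fn": "servo_tool", "kwargs": {"rows": "0 -0.2 0 0 0 0; 0 -0.25 0 0 0 0; 0 -0.25 0 0 0 0; 0 -0.2 0 0 0 0; 0 -0.1 0 0 0 0; 0 0 0 0 0 0; 0 0 0 0 0 0"}}

```text
time: 21.6
tool_pos: [564.8, -134.6, 127.8]
orientation: [[1.0, -0.01, 0.001], [-0.01, -1.0, 0.001], [0.001, -0.001, -1.0]]
wrist_force: [3.3, 1.4, 5.4]
opening: 20.2
```

```bash
python3 - <<'E'
from fit import *
go(S2w(SP,[[0,-85,127]])[0],-0.63)
E
```

```text
tcp [ 564.8 -134.6  127.8] yaw -0.6 F [3.3 1.4 5.4] open 20.2 t 21.6
rz deg 0.03 norm 0.0001
shift mm [-0.6 -3.1  0.8] norm [-0.015 -0.077  0.021] world d [-0.6  3.1 -0.8]
```

Moving freely, with about 3 mm left. I'll push in small steps until the stop shows in the force.

>>> {"fn": "servo_tool", "kwargs": {"rows": "0 -0.05 0 0 0 0; 0 -0.03 0 0 0 0; 0 0 0 0 0 0; 0 0 0 0 0 0"}}

```text
time: 22.0
tool_pos: [564.9, -132.7, 127.9]
orientation: [[1.0, -0.011, 0.001], [-0.011, -1.0, -0.001], [0.001, 0.0, -1.0]]
wrist_force: [5.5, -1.8, 4.5]
opening: 19.6
```

>>> {"fn": "servo_tool", "kwargs": {"rows": "0 -0.03 0 0 0 0; 0 0 0 0 0 0; 0 0 0 0 0 0"}}

```text
time: 22.3
tool_pos: [564.9, -131.7, 127.9]
orientation: [[1.0, -0.011, 0.001], [-0.011, -1.0, -0.001], [0.001, 0.001, -1.0]]
wrist_force: [5.0, -3.3, 3.6]
opening: 20.1
```

>>> {"fn": "servo_tool", "kwargs": {"rows": "0 -0.03 0 0 0 0; 0 0 0 0 0 0; 0 0 0 0 0 0"}}

```text
time: 22.6
tool_pos: [564.9, -131.7, 127.9]
orientation: [[1.0, -0.011, 0.001], [-0.011, -1.0, -0.003], [0.001, 0.003, -1.0]]
wrist_force: [4.2, -7.3, 3.4]
opening: 20.0
```

>>> {"fn": "servo_tool", "kwargs": {"rows": "0 -0.03 0 0 0 0; 0 0 0 0 0 0; 0 0 0 0 0 0"}}

```text
time: 22.9
tool_pos: [564.9, -131.7, 127.9]
orientation: [[1.0, -0.012, 0.001], [-0.012, -1.0, -0.005], [0.001, 0.005, -1.0]]
wrist_force: [4.3, -11.1, 1.7]
opening: 19.8
```

It's against the stop: the position is steady while the force builds. I'll relax the command, open and rise.

>>> {"fn": "servo_tool", "kwargs": {"rows": "0 0.04 0 0 0 0; 0 0 0 0 0 0"}}

```text
time: 23.1
tool_pos: [564.9, -131.7, 127.9]
orientation: [[1.0, -0.012, 0.001], [-0.012, -1.0, -0.002], [0.001, 0.002, -1.0]]
wrist_force: [5.3, -5.6, 3.8]
opening: 19.2
```

>>> {"fn": "servo_tool", "kwargs": {"rows": "0 0 0 0 0 0; 0 0 0 0 0 0; 0 0 0 0 0 0; 0 0 0 0 0 0", "grip": 0.42}}

```text
time: 23.5
tool_pos: [563.7, -129.7, 126.7]
orientation: [[1.0, -0.01, -0.002], [-0.01, -1.0, 0.001], [-0.002, -0.001, -1.0]]
wrist_force: [-0.3, 0.1, 0.4]
opening: 38.5
```

>>> {"fn": "servo_tool", "kwargs": {"rows": "0 0 -0.3 0 0 0; 0 0 -0.5 0 0 0; 0 0 -0.7 0 0 0; 0 0 -0.7 0 0 0; 0 0 -0.7 0 0 0; 0 0 0 0 0 0"}}

```text
time: 24.1
tool_pos: [566.9, -131.2, 249.5]
orientation: [[1.0, -0.011, 0.009], [-0.01, -1.0, -0.004], [0.009, 0.004, -1.0]]
wrist_force: [0.8, -0.5, 1.5]
opening: 38.6
```

>>> {"fn": "servo_tool", "kwargs": {"rows": "-0.2 0.7 0 0 0 0; -0.3 0.8 0 0 0 0; -0.3 0.8 0 0 0 0; -0.3 0.8 0 0 0 0; -0.3 0.8 0 0 0 0; -0.2 0.7 0 0 0 0; 0 0 0 0 0 0; 0 0 0 0 0 0"}}

```text
time: 24.9
tool_pos: [498.2, -313.3, 242.9]
orientation: [[1.0, -0.012, -0.001], [-0.012, -1.0, 0.001], [-0.001, -0.001, -1.0]]
wrist_force: [-0.4, 0.3, -0.7]
opening: 38.6
```

```bash
python3 - <<'E'
from fit import *
c=capture("top"); cv2.imwrite("pics/t10.png",cv2.resize(c["pixels"][160:270,280:440,::-1],None,fx=5,fy=5,interpolation=cv2.INTER_CUBIC))
cs=capture("scene"); cv2.imwrite("pics/s10.png",cv2.resize(cs["pixels"][170:320,230:390,::-1],None,fx=4,fy=4,interpolation=cv2.INTER_CUBIC))
p=SP;co,s=np.cos(p[2]),np.sin(p[2])
for k in (c,cs):
    X,col,uv=cloud(k)
    q=np.c_[co*(X[:,0]-p[0])+s*(X[:,1]-p[1]),-s*(X[:,0]-p[0])+co*(X[:,1]-p[1])]
    m=(abs(q[:,0])<80)&(abs(q[:,1])<42)&(X[:,2]>104)&(X[:,2]<150)
    print('spool',m.sum(),np.percentile(q[m],[1,99],0),X[m][:,2].max(),cv2.minAreaRect(q[m].astype(np.float32)))
    m=(abs(q[:,0])<20)&(q[:,1]<-60)&(q[:,1]>-220)&(X[:,2]>138)&(X[:,2]<156)
    print('grip',m.sum(),np.percentile(q[m],[1,50,99],0))
E
```

```text
spool 268 [[-51.55954876 -21.85361373]
 [ 51.30930619  17.65697905]] 144.54580213622168 ((-0.35991668701171875, -2.1590003967285156), (39.94362258911133, 107.05517578125), 89.75770568847656)
grip 94 [[-13.38614217 -92.02027357]
 [ -0.40420159 -84.12179901]
 [ 11.21017895 -76.12157257]]
spool 337 [[-44.13686562 -24.77058731]
 [ 52.3596787   15.61814581]] 138.275007046046 ((4.821392059326172, -4.790069580078125), (101.6872787475586, 41.80601119995117), 1.6460962295532227)
grip 65 [[-11.37381356 -98.31840679]
 [  6.21384984 -90.12133579]
 [ 17.32176808 -78.75596636]]
```

View pics/s10.png

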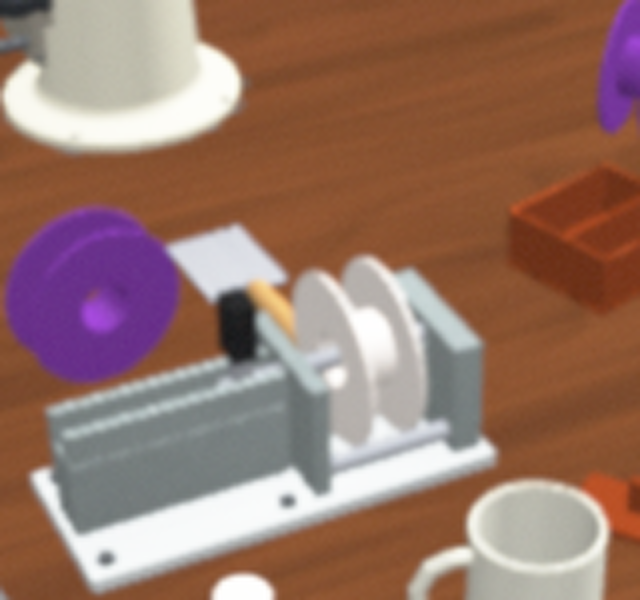

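View pics/t10.png

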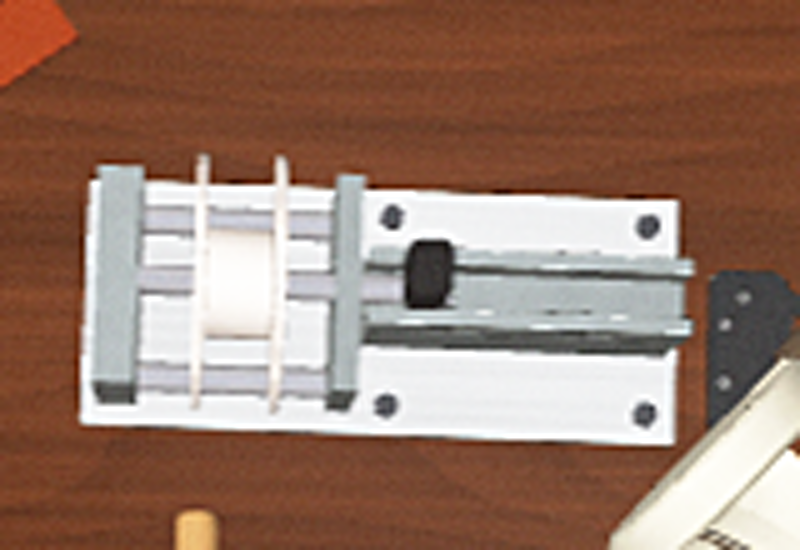

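The top view shows the rod through the hub and into the far cheek. The grip is at about −84 mm (home is −85) and the spool hasn't moved.

```bash
python3 -c "
from plant import *
print(close_job())"
```

```text
the job is handed in; nothing more can be done
None
```

I drew the bolt back, stood the white spool on the cradle rails and let go, then slid the bolt through the hub to its forward stop. The job was handed in at about 25 s of the 64 s allowed.

- **Bolt:** it is at its forward stop. The position held at about −85 mm in the stand's frame while the force rose to 11 N. Afterwards the top camera put the grip at −84 mm (home is −85), and the picture shows the rod entering the keeper. The scene camera read −90 mm for the grip.
- **Spool:** the top camera puts it at x ≈ 0, y ≈ −2 mm, with its axis within about 0.3° of the bolt's. The scene camera read x ≈ +5, y ≈ −5 mm and 1.7°. I trusted the top camera on both, because the scene camera sees the spool and grip from one side only. Both spool readings are within tolerance.
- **Spool height:** I judged this from the contact force and the tool height when it touched the rails, which fit a seated spool.
- **Other things:** the tool met no unexpected force on any move, and the things visible near the stand look unmoved. I did not measure their positions. The gripper is clear of everything.

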